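# Seat a coffee canister's inner lid and lift the outer lid off it

### The arm

A 7-joint arm with a two-finger parallel gripper is mounted at the origin on a cart in front of the work surface, level with it; the furniture and walls round the work are solid. World frame = base frame: x ahead of the robot, y to its left, z up, the work surface at z = 0. Lengths are in m, angles in rad, forces in N, time in s.
With the tool pointing down it reaches from about 0.4 to 0.9 m from the base axis. Payload 5.6 kg.
Tool frame: the origin (TCP) lies midway between the tips of the shut fingers; the grasp point (between the pads) lies 19 mm behind it; z points along the fingers, y is the line along which they close (so a half turn about z gives the same grasp; the last joint's range is limited). The gripper opens to 92 mm and grips with 3 to 60 N. Pads are 20 mm wide; open, the fingers measure 128 mm over their backs; the gripper's body (75 mm by 189 mm) begins 69 mm behind the grasp point.
Start: joints at [-1.275, 0.468, -0.012, 1.603, 0.006, 1.071, -0.056], TCP at [0.216, 0.613, 0.215] pointing down, gripper open.
Joint ranges: [-2.53, 2.53], [-0.31, 2.02], [-1.57, 1.55], [0.28, 2.44], [-1.29, 4.43], [0.15, 1.84], [-2.92, 2.92]. Speed limits (rad/s): [2.57, 2.57, 3.14, 3.14, 3.14, 3.14, 3.14].

### API

Orientations are given as a 3x3 rotation matrix whose columns are the frame's x, y, z axes.
In Python, from station import env, effector, solver, viewer, workorder, search_frame, tip_of gives the robot as it stands. Calls block until the motion is done:
- env.reach(position, orientation): joint-space move of the TCP to a pose.
- env.movel(position, frame=None, rate=0.15): straight line of the TCP; frame=None keeps the orientation; rate is the mean speed in m/s.
- env.goto_joints(angles): joint-space move.
- effector.release() and effector.grasp(squeeze=None): open the fingers fully, or close them until they stop; squeeze is the grip in N (None keeps the last).
- env.pause(seconds).
- solver.inverse_kinematics(position, orientation): joint angles nearest the present ones, or None.
- env.sense(): the state.
- viewer.read_camera(name): name is "side" or "top"; returns (picture, depth): 384x512x3 uint8, red, green, blue; 384x512 float32, m along the optical axis (not along the pixel's ray), 0 where there is no reading.
- viewer.camera_info(name): a dict with "intrinsics" (3x3 intrinsics, pixels), "eye" and "rotation" of the camera in the world. Camera axes: x right, y up, looking along -z (the intrinsics and any distortion apply to the point x, -y, -z); pixel columns grow to the right and rows downward; lengths in m; the calibration is good to about 2 mm. A picture is of the moment at which its call begins. camera_info takes no time and is no camera call.
A pose or a line that the arm cannot do raises env.PlanningError and nothing moves.
- workorder.finish_job(): hands the job in; it is judged then, once.
Trained networks look in the newest picture that a camera, given by its name, has taken for a name from the list of things; names that differ only in an ending like _2 or _b are one class to them, and where a whole thing is asked for, a point or a joint stands for the part that bears it (a point fixed in the world has none). Each returns a list of dicts, best first, with "score" (0 to 1); they miss things now and then, are a little off and sometimes report something else, mostly with a low value. They report only what shows in the picture. A call takes as long as a camera call.
- search_frame(camera, name): "at" ([x, y, z] in m, in world coordinates, good to about 4 mm: the middle of the surface that is visible of it).
- tip_of(camera, name): "at" ([x, y, z] in m, in world coordinates, good to about 4 mm: a listed point, or the origin of a listed thing).
The state is a dict: "t": time; "joint_positions": joint angles; "joint_velocities": joint speeds; "tau": joint torques, N m; "ee_pos": TCP position; "tcp_rot": TCP orientation; "wrist_force": force on the tool from outside, world axes, zero at the start; "moment": the same for the moment, N m; "gripper_width": finger opening in m; "grasp_force": force on a finger pad.
Only numpy, scipy, OpenCV 4.12 (cv2) and the standard library are available. Lean on these libraries where they do the work, as an engineer would, in place of code of your own. Each camera call takes 0.05 s, during which the arm holds its last target. There are 200 camera calls.

### The job

The coffee canister has been washed and its two lids stand beside it, nested one in the other. Pick the lids up together by the wooden bar, lower them onto the canister with the bar in line with its two side handles until both are fully home, give the outer lid about a quarter turn anticlockwise (seen from above) to unhook it, and lift the outer lid off alone, so that the inner lid stays fully seated in the mouth. Finish while still holding the outer lid, level and about a hand's breadth above the canister, so that I can check the seal; don't touch the inner lid with the fingers, don't shift or tip the canister, and leave the mugs, the teaspoon and the fruit bowl alone.

Things in the scene. Friction and masses are not known exactly. Their poses are not given: they have to be found in the camera images.
- canister: Blue stoneware canister, loose, 1.8 kg, open-topped: 125 mm high, 122 mm across, mouth 112 mm inside with bevelled edge. Origin: centre of its underside, z up. Two loop handles stand out to 81 mm from the axis on its x axis (+x and -x), 85 mm up, each under a notch in the rim. Half a turn makes no difference. An outside bead 142 mm across, top at z = 110 mm, is the seat for the outer lid's skirt.
- canister_rim (a point): Centre of the canister's mouth at rim height, axes as the canister. The rim's two notches, at +x and -x, are 22 mm wide and 12 mm deep. The rim is 120 mm across outside.
- outer_lid: Brushed-steel cap lid, 0.32 kg, 135 mm across, 48 mm high without handle, skirt 129 mm across inside, bevelled. Origin: centre of the skirt's lower edge, z up. Starts on the worktop over the inner lid. Fully home on the canister its origin is 110 mm above the canister's. Half a turn makes no difference. Pressing hard while turning it can drag the canister round: ease off or raise it about 1 mm.
- outer_lid_bar (a point): Centre of the outer lid's wooden bar handle, 72 mm above the outer lid's origin. The bar runs along the lid's x axis: 78 mm long, 16 mm wide, 16 mm high, 16 mm free space under it, on two 10 mm posts 30 mm either side of this point.
- outer_lid_hooks (a point): Hidden under the outer lid's crown, on its axis: two hook ledges with 2.5 mm lips. Raised 8 mm off the worktop they take up the inner lid's crossbar; the inner lid then hangs with about 2 mm play, origin 8 mm below the outer lid's. With both lids home the crossbar is 2.5 mm clear above the lips. Turned 50 to 130 degrees anticlockwise from above the hooks are free; clockwise a stop blocks.
- inner_lid: Inner lid, 0.22 kg, hidden in the outer lid at the start, x axes in line: dark rubber plug 105 mm across, 18 mm deep, bevelled below, under a steel flange 124 mm across and 4 mm thick; on top a crossbar along x, 54x8x7 mm, top 42 mm up. Origin: centre of the plug's underside, z up. Fully seated (flange on the rim) its origin is 107 mm above the canister's.
- inner_lid_pin (a point): Tip of one of the inner lid's two round key pins (10 mm thick, along its x axis at +x and -x, 60 mm from the axis, reaching 10 mm below the flange). The pins drop into the canister's notches with 6 mm play each way and keep the inner lid from turning; half a turn makes no difference.
- mug_white: White mug, 82 mm across, 94 mm high, standing behind the work; origin near the middle of its underside. A bystander.
- mug_green: Green and white mug, 90 mm across, 107 mm high, behind the work. A bystander.
- teaspoon: Steel teaspoon, 139 mm long, lying on the worktop behind the work. A bystander.
- bowl: White bowl, 130 mm across, 58 mm high, with an apple in it (80 mm high in all), at the front right. A bystander.

How it is judged:
By the outcome, as a careful person would: the job done as asked, in the order asked, and still so for the second after the job is handed in, while the arm keeps its last pose, push and grip.
It also fails if it takes over 51 s, if anything falls off the work surface, if the arm or the gripper's body presses on something with over 40 N, if the wrist force passes 120 N, or if a joint passes its speed limit or range.

## Working session

There is one attempt and no reset: what is moved stays moved. The work goes in short steps, each a Python script; the robot and the scene stay as the last script left them, time stands still between calls to the robot, and variables do not carry over. Pictures are saved under pics/ and viewed, at most 10 in all, crops included, and the job is handed in when it is done.

```bash
mkdir -p pics; ls
python3 - <<'E'
from station import *
import cv2,numpy as np
for c in("top","side"):
    p,d=viewer.read_camera(c); cv2.imwrite(f"pics/{c}0.png",p[:,:,::-1]); np.savez(f"{c}0.npz",p=p,d=d)
    i=viewer.camera_info(c); print(c,i["eye"],i["rotation"],i["intrinsics"], [k for k in i])
    for n in("canister","canister_rim","outer_lid","outer_lid_bar","mug_white","mug_green","teaspoon","bowl"):
        print(n,[(np.round(r["at"],4).tolist(),round(r["score"],2)) for r in tip_of(c,n)[:3]],[(np.round(r["at"],4).tolist(),round(r["score"],2)) for r in search_frame(c,n)[:1]])
print(env.sense())
E
```

```text
pics
top [ 0.40793608 -0.0535382   1.38123025] [[ 0.02009547  0.99547776 -0.092845  ]
 [-0.99970305  0.02128696  0.01186056]
 [ 0.01378332  0.09257909  0.99560993]] [[481.95440674   0.         262.61676369]
 [  0.         481.95440674 187.13239565]
 [  0.           0.           1.        ]] ['intrinsics', 'eye', 'rotation']
canister [([0.437, -0.1251, 0.0017], 0.84)] [([0.4394, -0.1264, 0.0086], 0.92)]
canister_rim [([0.4414, -0.1291, 0.1243], 0.84)] [([0.4389, -0.1301, 0.0071], 0.75)]
outer_lid [([0.5229, 0.1223, -0.0011], 0.77), ([0.6771, -0.0752, -0.0033], 0.49)] [([0.5213, 0.1152, 0.0472], 0.87)]
outer_lid_bar [([0.5205, 0.1203, 0.0714], 0.81)] [([0.5196, 0.115, 0.0478], 0.84)]
mug_white [] [([0.697, 0.0519, 0.0306], 0.86)]
mug_green [([0.6763, -0.0757, -0.0019], 0.62)] [([0.6995, -0.0854, 0.0474], 0.94)]
teaspoon [([0.6897, 0.1704, -0.0025], 0.5)] [([0.7085, 0.1759, 0.0082], 0.66)]
bowl [([0.3696, -0.3483, -0.0024], 0.7)] [([0.3679, -0.3443, 0.0411], 0.88)]
side [0.5081403  0.6839963  0.61298957] [[-0.99941575  0.00846537 -0.03311347]
 [-0.03244955 -0.53925161  0.8415193 ]
 [-0.
[... 966 characters left out ...]
ray([ 9.11010749e-04, -3.59298462e-04, -6.25244874e-04,  1.84630664e-04,
       -9.39251058e-05,  3.13702310e-04, -2.98634857e-04]), 'tau': array([-2.22562176e-04, -5.20400190e+01, -1.25052442e-02, -2.44051802e+01,
       -5.66920568e-02,  1.12980625e-02,  1.56457742e-05]), 'ee_pos': array([0.21607104, 0.61305638, 0.21461481]), 'tcp_rot': array([[-9.43121476e-01,  3.32448311e-01,  5.15175454e-05],
       [ 3.32448314e-01,  9.43121475e-01,  5.18694599e-05],
       [-3.13433891e-05,  6.60461226e-05, -9.99999997e-01]]), 'wrist_force': array([ 0.67069493,  0.47350865, -0.31168519]), 'moment': array([-0.00942447, -0.03175394, -0.04512544]), 'grasp_force': 0.0, 'gripper_width': 0.0919902140389115}
```

View pics/top0.png

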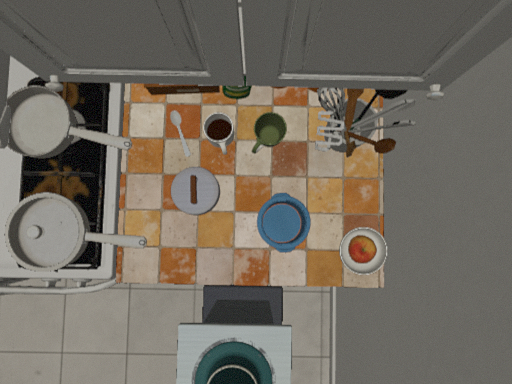

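View pics/side0.png

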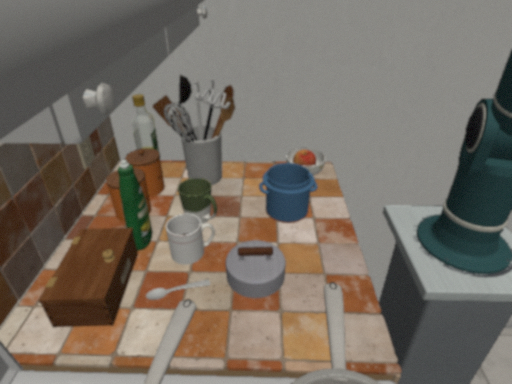

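The top view shows the lid at about (195,190) with its bar nearly vertical in the image. The canister is at about (284,222), with its handles near (284,196) and (286,248). The mugs are behind and the bowl is at front right, all clear. Next I'll fit precise poses from depth.

```bash
cat > h.py <<'E'
from station import *
import cv2,numpy as np
def cloud(c,p,d):
    i=viewer.camera_info(c);K=np.array(i["intrinsics"]);v,u=np.mgrid[:384,:512]
    q=np.stack([(u-K[0,2])/K[0,0]*d,-(v-K[1,2])/K[1,1]*d,-d],-1)
    w=q@np.array(i["rotation"]).T+np.array(i["eye"]); w[d<=0]=np.nan; return w
def circ(P):
    A=np.c_[2*P,np.ones(len(P))];s=np.linalg.lstsq(A,(P**2).sum(1),rcond=None)[0]
    return s[0],s[1],np.sqrt(s[2]+s[0]**2+s[1]**2)
def rect(P):
    r=cv2.minAreaRect((P*1000).astype(np.float32)); return r
def pca(P):
    m=P.mean(0);w,V=np.linalg.eigh(np.cov((P-m).T));a=np.degrees(np.arctan2(V[1,1],V[0,1]))
    return m,(a+90)%180-90,np.sqrt(w)
E
python3 - <<'E'
from h import *
for c in("top","side"):
    z=np.load(f"{c}0.npz");p=z["p"].astype(int);w=cloud(c,z["p"],z["d"]);X,Y,Z=w[...,0],w[...,1],w[...,2]
    r,g,b=p[...,0],p[...,1],p[...,2]
    near=lambda x,y,R:np.hypot(X-x,Y-y)<R
    bar=near(.522,.12,.055)&(Z>.058)&(r>b+25)
    lid=near(.522,.12,.09)&(Z>.040)&(Z<.056)
    print(c,"bar",bar.sum(),pca(w[bar][:,:2]),np.median(Z[bar]),rect(w[bar][:,:2]))
    print("lid",lid.sum(),w[lid].mean(0),np.median(Z[lid]),cv2.minEnclosingCircle((w[lid][:,:2]*1000).astype(np.float32)))
    blue=near(.44,-.127,.1)&(b>r+30)&(Z>.06)
    rim=blue&(Z>.117)&near(.44,-.127,.066); h=blue&(np.hypot(X-.44,Y+.127)>.0725)&(Z>.07)
    print("rim",rim.sum(),circ(w[rim][:,:2]),np.median(Z[rim]),"handles",h.sum(),pca(w[h][:,:2]),np.median(Z[h]))
    for s in(1,-1):
        k=h&((X-.44)*s>0); print("  h",s,k.sum(),w[k].mean(0) if k.any() else 0)
    bead=blue&(Z>.1)&(Z<.114)&(np.hypot(X-.44,Y+.127)<.0735);print("bead",bead.sum(),circ(w[bead][:,:2]))
z=np.load("top0.npz")["p"][:,:,::-1]
cv2.imwrite("pics/crop0.png",cv2.resize(z[150:270,150:330],None,fx=4.4,fy=4.4,interpolation=cv2.INTER_NEAREST))
E
```

```text
top bar 134 (array([0.51986317, 0.11907556]), np.float64(2.170737394081584), array([0.00382805, 0.02108716])) 0.08087610588284544 ((520.1851806640625, 119.22344970703125), (71.39029693603516, 12.105207443237305), 2.039130926132202)
lid 1634 [0.51836231 0.11857732 0.04827795] 0.048347167670055424 ((519.4869384765625, 120.12107849121094), 67.68342590332031)
rim 190 (np.float64(0.4348315967205615), np.float64(-0.12421393300271827), np.float64(0.05794207052856449)) 0.12459566018479717 handles 80 (array([ 0.38720513, -0.12200933]), np.float64(7.904124101215302), array([0.01991168, 0.05118972])) 0.09286929249992393
  h 1 11 [ 0.5115596  -0.11336024  0.08904587]
  h -1 69 [ 0.36738051 -0.12338817  0.10078602]
bead 520 (np.float64(0.4354322673610568), np.float64(-0.1245478308112001), np.float64(0.06448128276655052))
side bar 198 (array([0.52296915, 0.12492   ]), np.float64(2.9581475653983205), array([0.00286351, 0.0206569 ])) 0.07819461979698022 ((523.033203125, 123.42029571533203), (70.06372833251953, 11.085071563720703), 3.3315107822418213)
lid 1799 [0.52353732 0.13468246 0.04727371] 0.047590296350397465 ((524.032470703125, 121.19356536865234), 67.58018493652344)
rim 196 (np.float64(0.4394274344747715), np.float64(-0.12308485653156959), np.float64(0.05757680839079251)) 0.12060011435887369 handles 52 (array([ 0.42682903, -0.08162473]), np.float64(11.32598381056448), array([0.02569831, 0.05149446])) 0.10647847692423079
  h 1 18 [ 0.48623234 -0.07899794  0.09847172]
  h -1 34 [ 0.39538022 -0.08301539  0.10026979]
bead 490 (np.float64(0.4391015329559672), np.float64(-0.11967966856851137), np.float64(0.0612787296735673))
```

View pics/crop0.png

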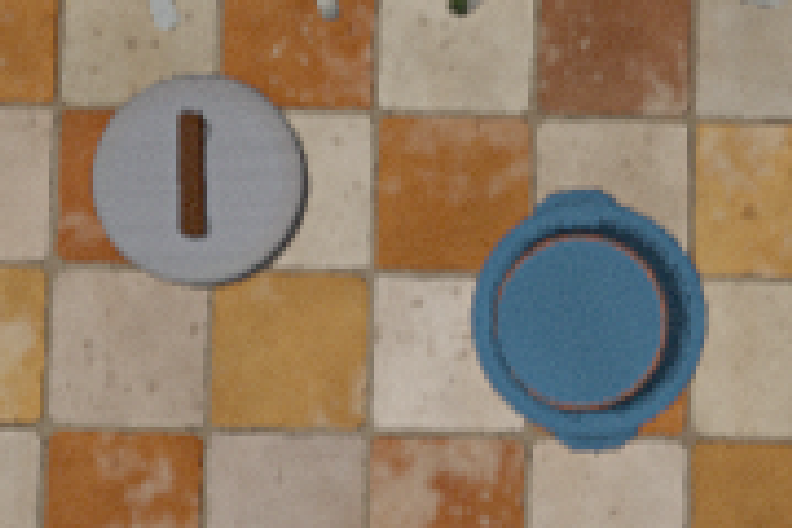

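```bash
cat >> h.py <<'E'
def toplane(c,uv,z):
    i=viewer.camera_info(c);K=np.array(i["intrinsics"]);R=np.array(i["rotation"]);e=np.array(i["eye"])
    uv=np.asarray(uv,float);r=np.c_[(uv[:,0]-K[0,2])/K[0,0],-(uv[:,1]-K[1,2])/K[1,1],-np.ones(len(uv))]@R.T
    return (e+r*((z-e[2])/r[:,2])[:,None])[:,:2]
def Rz(deg):  # tool pointing down, tool x along world yaw deg
    a=np.radians(deg);x=np.array([np.cos(a),np.sin(a),0]);z=np.array([0,0,-1.]);return np.c_[x,np.cross(z,x),z]
def canister(p):
    p=p.astype(int);m=((p[...,2]>p[...,0]+25)).astype(np.uint8);n,l,s,c=cv2.connectedComponentsWithStats(m)
    j=1+np.argmin(np.hypot(*(c[1:]-[284,222]).T)+1e3*(s[1:,4]<500));m=cv2.resize((l==j)*255.,None,fx=4,fy=4,interpolation=cv2.INTER_LINEAR)
    m=(m>127).astype(np.uint8);co=max(cv2.findContours(m,cv2.RETR_EXTERNAL,cv2.CHAIN_APPROX_NONE)[0],key=cv2.contourArea)[:,0]
    uv=(co+.5)/4-.5;P=toplane("top",uv,.106);ctr=np.array([.437,-.126]);
    for _ in range(4):
        D=P-ctr;a=np.arctan2(D[:,1],D[:,0]);k=abs(np.cos(a))<.78;x,y,r=circ(P[k]);ctr=np.array([x,y])
    H=toplane("top",uv,.085);D=P-ctr;h=np.hypot(*D.T)>r+.005
    mids=[H[h&(s*D[:,0]>0)] for s in(1,-1)];e=[(q.min(0)+q.max(0))/2 for q in mids];mm=[q.mean(0) for q in mids]
    f=lambda v:np.degrees(np.arctan2(v[1],v[0]))
    return ctr,r,f(e[0]-e[1]),f(mm[0]-mm[1]),(mm[0]+mm[1])/2
E
python3 - <<'E'
from h import *
p=np.load("top0.npz")["p"]
print(canister(p))
q=p.astype(int);m=np.zeros((384,512),bool);m[172:207,185:202]=True
m&=(q[...,0]>q[...,2]+25);v,u=np.nonzero(m)
P=toplane("top",np.c_[u,v],.080);print("bar",pca(P),rect(P))
for o in(0,180):
  for name,pos,y in(("lid",(.5215,.121,.054),2.5),("can",(.437,-.125,.17),5),("turn",(.437,-.125,.17),95)):
    s=solver.inverse_kinematics(np.array(pos),Rz(y+o));print(o,name,None if s is None else np.round(s,2))
E
```

```text
(array([ 0.43612687, -0.12509868]), np.float64(0.06952434555337805), np.float64(6.431131352290957), np.float64(6.273173091802358), array([ 0.43598088, -0.12361915]))
bar (array([0.51994819, 0.11920872]), np.float64(2.1330055290952714), array([0.00381734, 0.02109318])) ((520.26806640625, 119.1664047241211), (70.75956726074219, 10.825302124023438), 1.9382381439208984)
0 lid [-0.74  0.56  0.58  2.03 -0.47  0.69 -1.39]
0 can [-0.64  0.27  0.99  2.15 -0.3   0.86 -0.95]
0 turn [-0.48  0.23  0.79  2.15 -0.22  0.84  0.53]
180 lid [-0.41  0.5   0.14  2.   -0.12  0.64  1.43]
180 can [-0.38  0.21  0.67  2.14 -0.18  0.84  2.05]
180 turn [-0.87  0.49  1.38  2.16 -0.6   0.97 -2.21]
```

Run:
```python
from h import *
R=Rz(2.4)
env.reach(np.array([.5215,.121,.18]),R)
env.movel(np.array([.5215,.121,.055]),R,rate=.12)
s=env.sense();print(s["t"],s["ee_pos"],s["wrist_force"])
effector.grasp(40);s=env.sense();print(s["t"],s["gripper_width"],s["grasp_force"],s["wrist_force"],s["moment"])
env.movel(np.array([.5215,.121,.08]),R,rate=.06)
env.movel(np.array([.5215,.121,.22]),R,rate=.15)
env.pause(.3);s=env.sense();print(s["t"],s["ee_pos"],s["gripper_width"],s["wrist_force"],s["moment"])
```

```text
4.975 [0.52210227 0.12109352 0.05562698] [ 0.29432763 -0.31253623 -0.46344675]
6.1083 0.01576497946992482 40.00004053115845 [-0.37706798  0.2269146   0.29257904] [-0.22828647  0.19277265 -0.02972797]
8.0583 [0.52132562 0.12084235 0.21951962] 0.015967058937150266 [-0.08688614  0.38694427 -4.8063582 ] [0.02635775 0.17426667 0.00693347]
```

Run:
```python
from h import *
def look(tag):
    for c in("top","side"):
        p,d=viewer.read_camera(c);np.savez(f"{c}{tag}.npz",p=p,d=d)
        for n in("canister","canister_rim","outer_lid","outer_lid_bar","inner_lid","inner_lid_pin"):
            print(c,n,[(np.round(r["at"],4).tolist(),round(r["score"],2)) for r in tip_of(c,n)[:2]])
    s=env.sense();print(s["t"],s["ee_pos"])
look("1")
env.reach(np.array([.4372,-.1245,.27]),Rz(6.3));env.pause(.2)
look("2")
a=[np.load(f"{c}{t}.npz")["p"][:,:,::-1] for c,t in(("top",1),("side",1),("top",2),("side",2))]
a[0]=a[0][100:290,100:353];a[2]=a[2][100:290,100:353];a[1]=a[1][100:385,160:412];a[3]=a[3][60:250,200:453]
a=[cv2.resize(i,(400,300)) for i in a]
cv2.imwrite("pics/m2.png",np.vstack([np.hstack(a[:2]),np.hstack(a[2:])]))
```

```text
top canister [([0.44, -0.126, 0.0032], 0.76)]
top canister_rim [([0.44, -0.1305, 0.1258], 0.86)]
top outer_lid [([0.523, 0.1213, 0.1664], 0.66), ([0.364, -0.3434, -0.0004], 0.58)]
top outer_lid_bar [([0.5233, 0.1196, 0.2352], 0.8)]
top inner_lid []
top inner_lid_pin []
side canister [([0.4376, -0.1249, -0.001], 0.98), ([0.5268, 0.1239, 0.2364], 0.25)]
side canister_rim [([0.4399, -0.1265, 0.1262], 0.75), ([0.4392, -0.1262, 0.001], 0.41)]
side outer_lid [([0.5243, 0.1206, 0.1649], 0.78)]
side outer_lid_bar [([0.525, 0.1218, 0.2343], 0.63)]
side inner_lid []
side inner_lid_pin [([0.6717, 0.0527, -0.0007], 0.63)]
8.7583 [0.52150384 0.121005   0.22001186]
top canister []
top canister_rim []
top outer_lid []
top outer_lid_bar []
top inner_lid []
top inner_lid_pin []
side canister [([0.4382, -0.1258, 0.0002], 0.64)]
side canister_rim [([0.4403, -0.1268, 0.1265], 0.68)]
side outer_lid [([0.4348, -0.1244, 0.2151], 0.92)]
side outer_lid_bar [([0.369, -0.3464, -0.0037], 0.65), ([0.4439, -0.1245, 0.2858], 0.57)]
side inner_lid []
side inner_lid_pin []
10.6917 [ 0.43720377 -0.12451655  0.27002319]
```

View pics/m2.png

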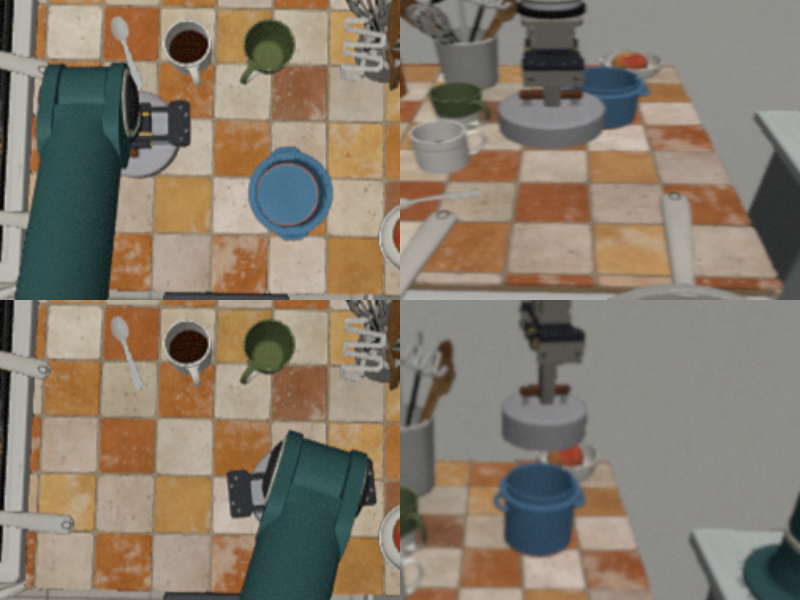

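The lid is held level above the canister, and its wall and the canister body are both clear in the side view. I'll fit both cylinders in that one depth image to get the relative offset.

```bash
cat >> h.py <<'E'
from scipy.optimize import least_squares
def cyl(P,r,g):
    f=lambda q:np.hypot(P[:,0]-q[0],P[:,1]-q[1])-r
    s=least_squares(f,g,loss="soft_l1",f_scale=.002);return s.x,np.std(f(s.x)),len(P)
def rel(p,d,lo,g=(.437,-.125),zr=(.016,.040)):
    w=cloud("side",p,d);q=p.astype(int);X,Y,Z=np.moveaxis(w,-1,0);n=np.hypot(X-g[0],Y-g[1])<.09
    blue=q[...,2]>q[...,0]+25
    L=n&~blue&(Z>lo+zr[0])&(Z<lo+zr[1])&(abs(q[...,0]-q[...,2])<40)
    out={"lid":cyl(w[L][:,:2],.0675,g)}
    B=n&blue&(Z>.015)&(Z<.065);out["body"]=cyl(w[B][:,:2],.061,g)
    bb=n&blue&(Z>.101)&(Z<.109)&(np.hypot(X-g[0],Y-g[1])<.075);out["bead"]=cyl(w[bb][:,:2],.071,g)
    # silhouettes: middle column of lid rows / body rows -> x on the axis plane
    return out,L,B
E
python3 - <<'E'
from h import *
z=np.load("side2.npz");o,L,B=rel(z["p"],z["d"],.215)
for k,v in o.items():print(k,v)
# silhouette midpoints per row, projected on world vertical plane y=-.1245 -> x
i=viewer.camera_info("side");K=np.array(i["intrinsics"]);R=np.array(i["rotation"]);e=np.array(i["eye"])
for n,M in(("lid",L),("body",B)):
    v=np.unique(np.nonzero(M)[0]);v=v[2:-2];u=np.array([(np.nonzero(M[r])[0].min()+np.nonzero(M[r])[0].max())/2 for r in v])
    r=np.c_[(u-K[0,2])/K[0,0],-(v-K[1,2])/K[1,1],-np.ones(len(u))]@R.T;t=(-.1245-e[1])/r[:,1];print(n,np.median(e[0]+r[:,0]*t),np.std(e[0]+r[:,0]*t))
z1=np.load("side1.npz");o,_,_=rel(z1["p"],z1["d"],.165,(.5215,.121));print(o["lid"])
print(canister(np.load("top1.npz")["p"]))
E
```

```text
lid (array([ 0.43981023, -0.12447741]), np.float64(0.0010457787296330257), 480)
body (array([ 0.43949065, -0.12522122]), np.float64(0.001724002449392881), 634)
bead (array([ 0.4450472 , -0.11784313]), np.float64(0.004500468447312132), 213)
lid 0.4376310224880867 0.0018287920275265569
body 0.436808439603877 0.0013241614434276825
(array([0.52384017, 0.12095787]), np.float64(0.0007281683776825083), 647)
(array([ 0.43619497, -0.12520347]), np.float64(0.06955348649353202), np.float64(6.42990608735017), np.float64(6.2523260816556085), array([ 0.43606339, -0.12363834]))
  ret = _var(a, axis=axis, dtype=dtype, out=out, ddof=ddof,
  arrmean = um.true_divide(arrmean, div, out=arrmean,
  ret = ret.dtype.type(ret / rcount)
```

Run:
```python
from h import *
R=Rz(6.3);x,y=.4367,-.1252
env.movel(np.array([x,y,.192]),R,rate=.12)
for z in np.arange(.189,.1625,-.003):
    env.movel(np.array([x,y,z]),R,rate=.03)
    s=env.sense();print(round(s["t"],2),round(z,4),np.round(s["ee_pos"],4),np.round(s["wrist_force"],1),np.round(s["moment"],2))
    if s["wrist_force"][2]>10: break
```

```text
11.74 0.189 [ 0.4369 -0.1251  0.1893] [-0.3  0.6 -4.6] [-0.06  0.13 -0.03]
11.99 0.186 [ 0.4366 -0.1251  0.1859] [ 0.7  0.1 -4.6] [-0.01  0.11 -0.06]
12.24 0.183 [ 0.4365 -0.1252  0.1828] [ 0.   0.5 -4.6] [0.05 0.18 0.03]
12.49 0.18 [ 0.4365 -0.1252  0.1798] [ 0.8  0.4 -4.7] [-0.05  0.15 -0.01]
12.74 0.177 [ 0.4365 -0.1252  0.1768] [-0.3  0.6 -4.1] [-0.01  0.16  0.02]
12.99 0.174 [ 0.4365 -0.1252  0.1738] [ 0.3  0.6 -4.3] [ 0.02  0.11 -0.04]
13.24 0.171 [ 0.4365 -0.1252  0.1708] [-0.3 -0.8 -4.7] [-0.02  0.15 -0.03]
13.49 0.168 [ 0.4369 -0.1253  0.1681] [ 1.3 -0.1 -2.9] [0.01 0.13 0.03]
13.74 0.165 [ 0.4368 -0.1252  0.165 ] [ 0.3 -0.1 -3.5] [-0.04 -0.   -0.  ]
```

Run:
```python
from h import *
R=Rz(6.3);x,y=.4367,-.1252
for z in np.arange(.1645,.1605,-.0005):
    env.movel(np.array([x,y,z]),R,rate=.01);env.pause(.1)
    s=env.sense();print(round(s["t"],2),round(z,4),np.round(s["ee_pos"],4),np.round(s["wrist_force"],1),np.round(s["moment"],2))
    if s["wrist_force"][2]>8: break
p,d=viewer.read_camera("side");np.savez("side3.npz",p=p,d=d)
cv2.imwrite("pics/s3.png",cv2.resize(p[100:260,220:370,::-1],(560,600)))
w=cloud("side",p,d);q=p.astype(int)
print([(np.round(r["at"],4),r["score"]) for n in("outer_lid","canister") for r in tip_of("side",n)[:1]])
o,_,_=rel(p,d,.11,(.437,-.125));print(o)
```

```text
14.09 0.1645 [ 0.4369 -0.1252  0.1649] [-2.6  0.5  5.2] [0.08 0.58 0.01]
14.44 0.164 [ 0.4369 -0.1252  0.1649] [-4.2  1.6 13. ] [ 0.16  1.06 -0.  ]
[(array([ 0.4364, -0.1253,  0.1113]), 0.88), (array([ 0.4398, -0.1261, -0.    ]), 0.96)]
{'lid': (array([ 0.43947201, -0.12520292]), np.float64(0.0010957313703029482), 392), 'body': (array([ 0.43955115, -0.12543419]), np.float64(0.0011001396767032184), 572), 'bead': (array([ 0.43930844, -0.12594626]), np.float64(0.0011723651600537115), 78)}
```

View pics/s3.png

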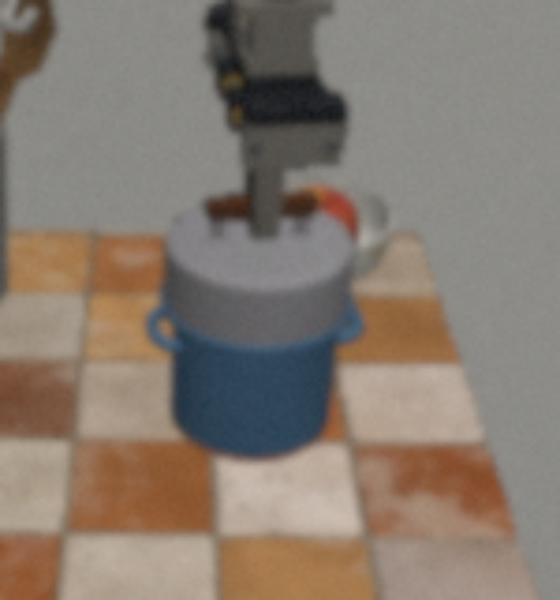

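Run:
```python
from h import *
x,y=.4367,-.1252
env.movel(np.array([x,y,.166]),Rz(6.3),rate=.01)
s=env.sense();print(s["t"],s["ee_pos"],s["wrist_force"],s["moment"])
for a in np.arange(16.3,97,10):
    env.reach(np.array([x,y,.166]),Rz(a))
    s=env.sense();yaw=np.degrees(np.arctan2(s["tcp_rot"][1,0],s["tcp_rot"][0,0]))
    print(round(s["t"],2),round(yaw,1),np.round(s["ee_pos"],4),np.round(s["wrist_force"],1),np.round(s["moment"],2),round(s["joint_positions"][6],2))
    if np.linalg.norm(s["wrist_force"])>25 or abs(s["moment"][2])>1.2: print("stop");break
p,d=viewer.read_camera("side");np.savez("side4.npz",p=p,d=d)
cv2.imwrite("pics/s4.png",cv2.resize(p[100:260,220:370,::-1],(560,600)))
o,_,_=rel(p,d,.11,(.437,-.125));print(o)
```

```text
14.9417 [ 0.43674411 -0.12518402  0.16587983] [ 0.55360525 -0.77052603 -2.46222393] [-0.0220588  -0.01208102  0.00208193]
15.22 16.1 [ 0.4368 -0.1252  0.1659] [ 1.6 -1.5 -2.7] [-0.1  -0.02  0.08] -0.81
15.49 25.9 [ 0.4368 -0.1252  0.166 ] [ 0.7 -0.3 -2.2] [-0.04 -0.06  0.02] -0.65
15.77 35.9 [ 0.4367 -0.1252  0.166 ] [ 0.3 -0.2 -2.6] [-0.07 -0.09  0.05] -0.49
16.04 45.9 [ 0.4367 -0.1252  0.166 ] [ 0.4 -0.8 -2.3] [-0.1  -0.07 -0.05] -0.33
16.32 55.8 [ 0.4367 -0.1252  0.166 ] [ 1.3 -0.3 -3.7] [-0.02 -0.06 -0.03] -0.17
16.59 65.8 [ 0.4367 -0.1252  0.166 ] [ 1.  -0.7 -3. ] [-0.09 -0.14 -0.01] -0.01
16.88 75.9 [ 0.4367 -0.1251  0.166 ] [ 1.1 -0.5 -3.3] [-0.13 -0.15  0.  ] 0.15
17.16 85.9 [ 0.4368 -0.1252  0.166 ] [ 0.9  1.2 -2.6] [-0.09 -0.15  0.08] 0.31
17.44 95.9 [ 0.4368 -0.1252  0.166 ] [ 0.8 -0.6 -3. ] [ 0.01 -0.24 -0.01] 0.48
{'lid': (array([ 0.43826777, -0.12418781]), np.float64(0.001029744594775515), 393), 'body': (array([ 0.4393314 , -0.12548547]), np.float64(0.0010971021039252874), 569), 'bead': (array([ 0.43909731, -0.12619061]), np.float64(0.0013155379702183194), 76)}
```

View pics/s4.png

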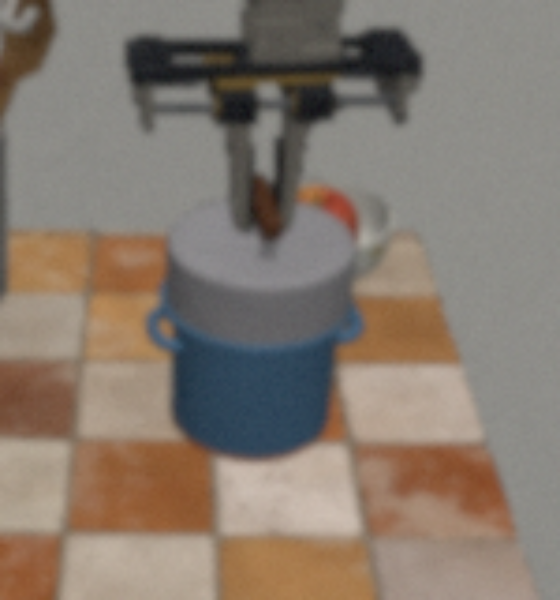

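The lid turned 90° with negligible torque, and the canister handles haven't moved. Now I'll lift slowly straight up while watching the force. The outer lid alone should read about −3 N; −5 N would mean the inner lid is coming with it.

Run:
```python
from h import *
x,y=.4367,-.1252;R=Rz(96.3)
for z in(.169,.172,.176,.182,.19,.22,.265):
    env.movel(np.array([x,y,z]),R,rate=.02 if z<.185 else .05)
    s=env.sense();print(round(s["t"],2),np.round(s["ee_pos"],4),np.round(s["wrist_force"],1),np.round(s["moment"],2))
    if s["wrist_force"][2]<-4.6 and z<.2: print("heavy");break
env.pause(.5);F=[env.sense()["wrist_force"][2]]
p,d=viewer.read_camera("side");np.savez("side5.npz",p=p,d=d)
cv2.imwrite("pics/s5.png",cv2.resize(p[40:260,210:400,::-1],(518,600)))
for n in("inner_lid","outer_lid","canister","inner_lid_pin","canister_rim"):print(n,[(np.round(r["at"],4),round(r["score"],2)) for r in tip_of("side",n)[:2]])
w=cloud("side",p,d);n=np.hypot(w[...,0]-.4385,w[...,1]+.1255)<.058;n&=(w[...,2]>.08)&(w[...,2]<.16)
q=w[n][:,2];print(len(q),np.percentile(q,[5,25,50,75,95]),F)
```

```text
17.79 [ 0.4365 -0.1251  0.1691] [ 0.2 -0.7 -2.8] [-0.09  0.04  0.01]
18.09 [ 0.4367 -0.1252  0.1722] [ 0.4 -0.9 -3.3] [-0.07  0.07 -0.01]
18.44 [ 0.4368 -0.1252  0.1762] [-0.7  0.4 -3. ] [-0.05  0.08  0.02]
18.89 [ 0.4368 -0.1252  0.1821] [ 0.2  0.3 -2.5] [-0.07  0.07  0.02]
19.2 [ 0.437  -0.1252  0.1904] [ 1.1  0.2 -2.2] [-0.06  0.07  0.01]
19.95 [ 0.4366 -0.1251  0.2199] [ 0.8  0.4 -2.4] [-0.11  0.07 -0.05]
21.0 [ 0.4365 -0.1251  0.2647] [-0.5  0.5 -2.6] [-0.08  0.05  0.01]
inner_lid [(array([ 0.4359, -0.1187,  0.1088]), 0.97)]
outer_lid [(array([ 0.434 , -0.1251,  0.2107]), 0.69)]
canister [(array([ 4.392e-01, -1.265e-01,  2.000e-04]), 0.7), (array([ 0.3636, -0.3462, -0.0065]), 0.29)]
inner_lid_pin [(array([ 0.4986, -0.1204,  0.122 ]), 0.97)]
canister_rim [(array([ 0.5013, -0.1191,  0.1203]), 0.53)]
753 [0.12736328 0.12813854 0.12887224 0.12970272 0.14665538] [np.float64(-2.906172199917191)]
```

View pics/s5.png

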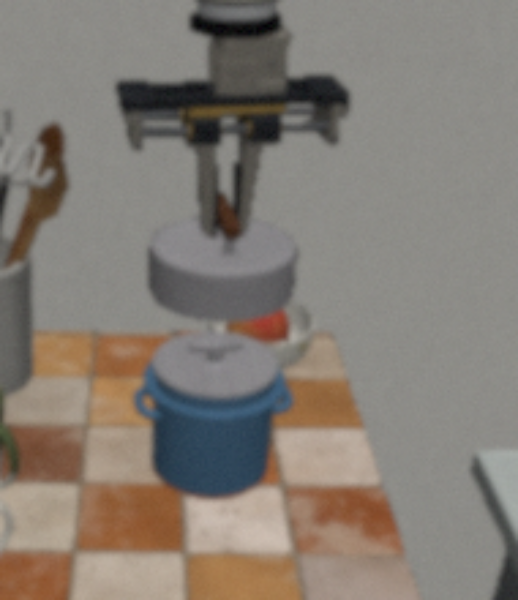

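The inner lid's flange reads 128.9 mm against 129 mm expected when seated. The outer lid hangs alone, weighing 2.9 N. I'll check the flange for tilt, then hand in.

Run:
```python
from h import *
z=np.load("side5.npz");w=cloud("side",z["p"],z["d"]);n=(np.hypot(w[...,0]-.4385,w[...,1]+.1255)<.058)&(w[...,2]>.122)&(w[...,2]<.134)
P=w[n];c=np.linalg.lstsq(np.c_[P[:,:2]-[.4385,-.1255],np.ones(len(P))],P[:,2],rcond=None)[0];print("tilt deg",np.degrees(c[:2]),c[2])
if np.hypot(*c[:2])<.025: print(workorder.finish_job(),env.sense()["t"])
```

```text
tilt deg [-0.03036558  0.1357022 ] 0.12875072243971428
the job is handed in; nothing more can be done
the job is handed in; nothing more can be done
```

The job is handed in: the inner lid is fully seated and level in the canister, and the arm holds the outer lid alone and level, about 85 mm above the rim; robot time was about 21 s of the 51 s allowed.

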